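# Jack up the washer stand's levelling foot

## Task

The washer's base stand needs propping under its near rail before a leg is changed. Take the loose crank, fit it right down on the square shaft on top of the red screw jack, and wind it clockwise (seen from above) until the jack's rubber pad bears firmly up against the black levelling foot under the rail: you will feel the crank stiffen, so stop there and do not force it. Leave the crank seated on the shaft, let go of it, and leave the other things on the worktop alone.

Things in the scene. Friction and masses are not known exactly. Their poses are not given: they have to be found in the camera images.
- crank: Loose crank, 0.3 to 0.5 kg, standing on its hub. Origin: middle of the hub's open lower end, on its axis; z up, x along the arm. Dark hub 37 mm square, 50 mm tall; square socket 20.6 mm wide, 38 mm deep, open below, sides along x and y. Steel arm 20 mm wide at z 50 to 62 mm, x -34 to +88 mm. Upright black handle at x = 70 mm (crank_handle).
- crank_stub (a point): Middle of the crank's orange stub, on the hub axis above the arm: 30 mm across, 34 mm tall (z 62 to 96 mm over the hub's lower end; this point at 79). Take the crank by it to carry and fit it, the fingers closing across the arm.
- crank_handle (a point): Middle of the crank's upright black handle, 26 mm across and 52 mm long (26 mm up and down from here; this point is 90 mm over the hub's lower end), 70 mm from the hub axis and parallel to it. It spins freely on its pin, so a hand that holds it can go round without turning.
- jack: Red screw jack, fixed to the worktop. Origin under its base plate, on the shaft axis; x points along the lifting toe to the stand. Base plate 120 by 110 mm and 10 mm thick, column 46 mm square to z = 114 mm, steel collar 42 mm across to z = 120 mm.
- shaft_seat (a point): Top of the collar, on the shaft axis, 120 mm above the worktop: the seated crank's hub stands here (the crank's origin at this point).
- shaft: Brass shaft upright on the jack. Origin at its foot (as shaft_seat), z up. 24 mm tall, 18 mm square along its own x and y, then an 11 mm cone to 8 mm across. The socket fits in any of four quarter turns, with about 8 degrees of play. It drags with 0.35 N m (5 N at the crank handle) all the way and holds where left; from the start it turns only clockwise from above, at most 3.7 turns.
- toe: Yellow lifting toe of the jack with a black rubber pad 40 mm across at its end. Origin on the shaft axis, at the height of the pad's top: 46 mm above the worktop at the start. The pad's centre is 95 mm out along x. Each clockwise turn of the shaft lifts it 14 mm.
- pad_top (a point): Centre of the rubber pad's top. Once it bears on the foot the rubber gives 1 mm per 65 N of pad force, and each 65 N adds about 2 N to the 5 N at the crank handle: 35 degrees of crank past first touch is about 85 N. Over 350 N (140 degrees past touch) is forcing it.
- stand: White washer base stand of 40 mm square tube, 450 mm wide, 400 mm deep, 140 mm tall, fixed. Origin on the worktop below the middle of its near rail; x points away from the jack. Under the rail's middle, over the jack's pad, a black levelling foot 46 mm across hangs, screwed out by an unknown amount: its underside is 64 to 86 mm above the worktop, 1.3 to 2.9 turns from the start.
- detergent: White detergent bottle, 240 mm tall, 90 mm across. Bystander: leave it alone. Origin: centre of its underside.
- softener: Blue softener bottle, 190 mm tall, 72 mm across. Bystander: leave it alone. Origin: centre of its underside.
- wrench: Wrench, 180 mm long, lying. Bystander: leave it alone. Origin: centre of its underside.
- screwdriver: Screwdriver, 200 mm long, lying, red handle. Bystander: leave it alone. Origin: centre of its underside.
- peg_jar: Glass jar, 110 mm tall, 80 mm across. Bystander: leave it alone. Origin: centre of its underside.
- soap: Green soap block, 90 x 60 x 30 mm. Bystander: leave it alone. Origin: centre of its underside.
- cap_cup: White plastic cup, 60 mm tall, 70 mm across. Bystander: leave it alone. Origin: centre of its underside.
Things that resemble listed ones, but are neither listed nor needed, are in the scene too. There is more than one size of the crank; the job needs the smaller.

How it is judged:
By the outcome, as a careful person would: the job done as asked, in the order asked, and still so for the second after the job is handed in, with the robot touching nothing.
It also fails if it takes over 72 s, if anything falls off the work surface, if the arm or the gripper's body presses on something with over 40 N, if the wrist force passes 120 N, or if a joint passes its speed limit or range.

## Robot

A 6-joint arm with a two-finger parallel gripper is mounted at the origin on the work surface. World frame = base frame: x ahead of the robot, y to its left, z up, the work surface at z = 0. Lengths are in m, angles in rad, forces in N, time in s.
With the tool pointing down it reaches from about 0.225 to 0.875 m from the base axis. Payload 3.4 kg.
Tool frame: the origin (TCP) lies midway between the tips of the shut fingers; the grasp point (between the pads) lies 19 mm behind it; z points along the fingers, y is the line along which they close (so a half turn about z gives the same grasp; the last joint's range is limited). The gripper opens to 85 mm and grips with 20 to 120 N. Pads are 22 mm wide; open, the fingers measure 114 mm over their backs; the gripper's body (76 mm by 85 mm) begins 54 mm behind the grasp point. The pads swing forward as they close: fully open they stand 13 mm farther back than shut.
Start: joints at [-1.43, 0.276, 1.505, -0, 1.361, -0.121], TCP at [0.149, -0.555, 0.231] pointing down, gripper open.
Joint ranges: [-2.89, 2.89], [-0.75, 2.08], [0.22, 2.7], [-1.18, 4.32], [0.11, 2.71], [-2.7, 2.7]. Speed limits (rad/s): [2.57, 2.57, 3.14, 3.14, 3.14, 3.14].

## Interface

Orientations are given as a unit quaternion [x, y, z, w].
In Python, from station import sense, eyes, workorder gives the robot as it stands.
- The arm moves only by the tool jog_arm, never from a script. Its argument "commands" is a list of rows, each an object of numbers: "dx", "dy", "dz": the shift along the tool's x, y, z in cm; "yaw": the turn about the tool's z in degrees. In form: [{"dx": .., "dy": .., "dz": .., "yaw": ..}, ...]. A call has exactly 8 rows; each row is the pose to reach, as a shift and turn from the pose commanded when the call began, along the tool's axes at that moment; what a row does not reach only later rows make up. A row lasts 1/12 s, in which the tool goes at most 41.7 mm and 7.16 degrees, less where a joint would pass 70% of its speed; a pose out of reach is approached as far as the arm can. A call with a gripper value outside its range is refused whole. "gripper" is the closure, from -1 (fully open) to 1 (shut), set as the call begins (left out, the last holds). The fingers move at their own pace and stop on an object; "grip_force" is the grip in N (left out, the last holds). Time passes only in rows, so rows that repeat a pose let the fingers close, or fill a call up. It gives the time, the measured TCP pose, the force, the opening and the grip force at its end, in the units of the state.
- sense(): the state, without advancing time (a new reading comes with each control period).
- eyes.snapshot(name): name is "side" or "top"; returns a dict with "img" (400x640x3 uint8, red, green, blue), "z_map" (400x640 float32, m along the optical axis (not along the pixel's ray), 0 where there is no reading), "camera_matrix" (3x3 intrinsics, pixels), "rvec" (rotation vector, rad) and "tvec" (3), from world to camera coordinates, as OpenCV has them. Camera axes: x right, y down, z forward; pixel columns grow to the right and rows downward; lengths in m; the calibration is good to about 2 mm. A picture is of the moment at which its call begins.
- workorder.hand_in(): hands the job in; it is judged then, once.
The state is a dict: "clock": time; "q": joint angles; "dq": joint speeds; "effort": joint torques, N m; "tcp_pos": TCP position; "eef_rot": TCP orientation; "contact_force": force on the tool from outside, world axes, zero at the start; "wrist_torque": the same for the moment, N m; "width": finger opening in m; "gripper_force": force on a finger pad.
Only numpy, scipy, OpenCV 4.12 (cv2) and the standard library are available. Lean on these libraries where they do the work, as an engineer would, in place of code of your own. Each camera call takes 0.05 s, during which the arm holds its last target. There are 200 camera calls.

## Working session

There is one attempt and no reset: what is moved stays moved. The work goes in short steps, Python scripts to look and compute and a tool call to move; the robot and the scene stay as the last step left them, time stands still between calls to the robot, and variables do not carry over. Pictures are saved under pics/ and viewed, at most 10 in all, crops included, and the job is handed in when it is done.

Besides the shell and the picture viewer there is one more tool, called after "Request:" as name(argument=value, ...), one argument or row to a line, values as JSON. jog_arm: Moves the arm, as the interface text tells. Its arguments: {"type":"object","properties":{"commands":{"type":"array","items":{"type":"object","properties":{"dx":{"type":"number"},"dy":{"type":"number"},"dz":{"type":"number"},"yaw":{"type":"number"}}}},"gripper":{"type":"number"},"grip_force":{"type":"number"}},"required":["commands"]}

```bash
mkdir -p pics; cat > h.py <<'E'
import numpy as np, cv2
from station import sense, eyes, workorder
def snap(n):
    s=eyes.snapshot(n); s['R']=cv2.Rodrigues(np.array(s['rvec'],float))[0]; s['t']=np.array(s['tvec'],float).ravel(); s['K']=np.array(s['camera_matrix']); return s
def save(s,f): cv2.imwrite('pics/'+f,s['img'][:,:,::-1])
def plane(s,u,v,z):
    d=s['R'].T@np.linalg.inv(s['K'])@np.array([u,v,1.]); c=-s['R'].T@s['t']; return c+d*(z-c[2])/d[2]
def cloud(s):
    Z=s['z_map']; v,u=np.mgrid[:400,:640]; P=np.stack([u,v,np.ones_like(u)],-1)@np.linalg.inv(s['K']).T*Z[...,None]
    W=(P-s['t'])@s['R']; W[Z==0]=np.nan; return W
def pix(s,p):
    q=s['K']@(s['R']@np.array(p,float)+s['t']); return q[:2]/q[2]
E
python3 - <<'E'
from h import *
st=sense();print(st)
for n in('top','side'):
    s=snap(n);save(s,n+'0.png');np.savez(n+'0.npz',**{k:s[k] for k in('img','z_map','camera_matrix','rvec','tvec')});print(n,-s['R'].T@s['t'],s['K'].tolist())
E
```

```text
{'clock': 0.0, 'q': array([-1.42999377e+00,  2.76602331e-01,  1.50617753e+00,  1.46958085e-05,
        1.36067453e+00, -1.20985630e-01]), 'dq': array([ 0.00136404,  0.00074362, -0.00080945,  0.00030519, -0.00195116,
        0.00038413]), 'effort': array([ 1.81394174e-03, -4.16767359e+01, -2.45807004e+01, -5.92398756e-04,
        1.10288960e-02, -1.66047391e-05]), 'tcp_pos': array([ 0.14874616, -0.55486756,  0.23041783]), 'eef_rot': array([ 9.91445363e-01,  1.30519059e-01, -2.03883051e-06, -9.30895133e-04]), 'contact_force': array([-0.33141849, -0.43475569,  0.6119719 ]), 'wrist_torque': array([-0.00360815, -0.02277508, -0.00528855]), 'gripper_force': 0.0, 'width': 0.08497868617485091}
top [ 0.2590614  -0.018918    1.61504989] [[479.257634254402, 0.0, 319.1897285711211], [0.0, 479.257634254402, 205.19771727888718], [0.0, 0.0, 1.0]]
side [0.42526242 1.10743762 0.74291226] [[503.0782736828955, 0.0, 311.1001119171252], [0.0, 503.0782736828955, 203.17081543899715], [0.0, 0.0, 1.0]]
```

View pics/top0.png

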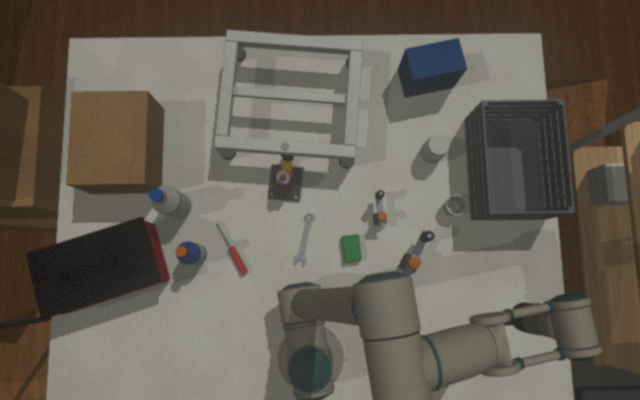

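View pics/side0.png

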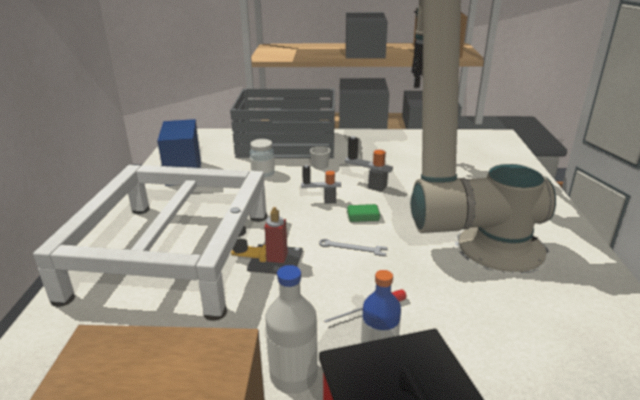

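The top view shows two cranks: the nearer-to-stand one (stub about (381,217), handle (379,193)) looks smaller than the other (stub (414,263), handle (428,236)). The jack shaft is at about (284,177). The side view shows the small crank's stub at (330,177), its handle at (306,175) and the shaft at (275,213).

```bash
python3 - <<'E'
from h import *
S={n:snap(n) for n in('top','side')}
for n,s in S.items():
    W=cloud(s); hsv=cv2.cvtColor(s['img'],cv2.COLOR_RGB2HSV)
    m=((hsv[...,0]<14)&(hsv[...,1]>150)&(hsv[...,2]>90)).astype(np.uint8)
    k,l,st,c=cv2.connectedComponentsWithStats(m)
    for i in range(1,k):
        if st[i,4]>15:
            w=W[l==i]; print(n,'orange',c[i].round(1),st[i,4],np.nanmedian(w,0).round(3),'zmax',np.nanmax(w[:,2]).round(3),'plane.096',plane(s,*c[i],.09).round(4))
s=S['top'];W=cloud(s)
# top faces by height slices
for nm,(u0,u1,v0,v1) in dict(small=(365,400,180,230),big=(398,440,225,275),jack=(262,310,140,205)).items():
    w=W[v0:v1,u0:u1].reshape(-1,3); print(nm)
    for lo in np.arange(.04,.19,.01):
        a=w[(w[:,2]>lo)&(w[:,2]<=lo+.01)]
        if len(a)>2: print(' %.2f'%lo,len(a),a.mean(0).round(4),(a.max(0)-a.min(0)).round(3))
c1=s['img'][130:240,260:400]; cv2.imwrite('pics/c1.png',cv2.resize(c1[:,:,::-1],None,fx=5.4,fy=5.4,interpolation=cv2.INTER_CUBIC))
c=S['side']['img'][150:280,220:360]; cv2.imwrite('pics/c2.png',cv2.resize(c[:,:,::-1],None,fx=4.6,fy=4.6,interpolation=cv2.INTER_CUBIC))
E
```

```text
top orange [381.5 216.2] 24 [ 0.446 -0.235  0.095] zmax 0.102 plane.096 [ 0.4459 -0.2362  0.09  ]
top orange [181. 251.] 69 [0.338 0.376 0.189] zmax 0.195 plane.096 [0.3438 0.4028 0.09  ]
top orange [237.9 260.2] 66 [0.315 0.233 0.023] zmax 0.03 plane.096 [0.3121 0.2228 0.09  ]
top orange [414.2 261.9] 68 [ 0.297 -0.328  0.124] zmax 0.132 plane.096 [ 0.2984 -0.3347  0.09  ]
side orange [378.6 157.1] 107 [ 0.299 -0.311  0.113] zmax 0.126 plane.096 [ 0.2954 -0.3608  0.09  ]
side orange [329.8 175.9] 59 [ 0.447 -0.224  0.093] zmax 0.099 plane.096 [ 0.4472 -0.2231  0.09  ]
side orange [383.7 275.7] 135 [0.341 0.383 0.19 ] zmax 0.192 plane.096 [0.3251 0.2511 0.09  ]
side orange [399.6 293.9] 65 [0.284 0.229 0.024] zmax 0.027 plane.096 [0.2979 0.3098 0.09  ]
side orange [326.4 391.4] 106 [0.439 0.546 0.084] zmax 0.104 plane.096 [0.4385 0.5547 0.09  ]
small
 0.04 29 [ 0.4408 -0.2339  0.0465] [0.076 0.037 0.008]
 0.05 65 [ 0.4692 -0.233   0.0564] [0.113 0.032 0.01 ]
 0.06 75 [ 0.462  -0.2347  0.0635] [0.12  0.028 0.009]
 0.07 9 [ 0.472  -0.2255  0.0741] [0.086 0.02  0.006]
 0.08 17 [ 0.4673 
[... 849 characters left out ...]
31 0.033 0.01 ]
 0.15 42 [ 0.3758 -0.3716  0.153 ] [0.025 0.028 0.009]
jack
 0.04 33 [0.6247 0.066  0.0449] [0.114 0.051 0.01 ]
 0.05 11 [0.5595 0.0781 0.0551] [0.097 0.047 0.009]
 0.06 7 [0.5513 0.0754 0.0654] [0.025 0.04  0.009]
 0.07 11 [0.5711 0.0721 0.0751] [0.101 0.046 0.009]
 0.08 29 [0.6108 0.071  0.0848] [0.107 0.043 0.009]
 0.09 16 [0.5733 0.0765 0.0946] [0.106 0.051 0.009]
 0.10 60 [0.6074 0.0713 0.1065] [0.11  0.152 0.01 ]
 0.11 142 [0.5872 0.0757 0.1156] [0.108 0.147 0.01 ]
 0.12 73 [0.6133 0.0751 0.1245] [0.132 0.146 0.01 ]
 0.13 406 [0.6645 0.0666 0.1366] [0.129 0.149 0.01 ]
 0.14 218 [0.6556 0.0688 0.1429] [0.125 0.149 0.009]
 0.15 9 [0.5715 0.0763 0.1526] [0.007 0.009 0.004]
```

View pics/c1.png

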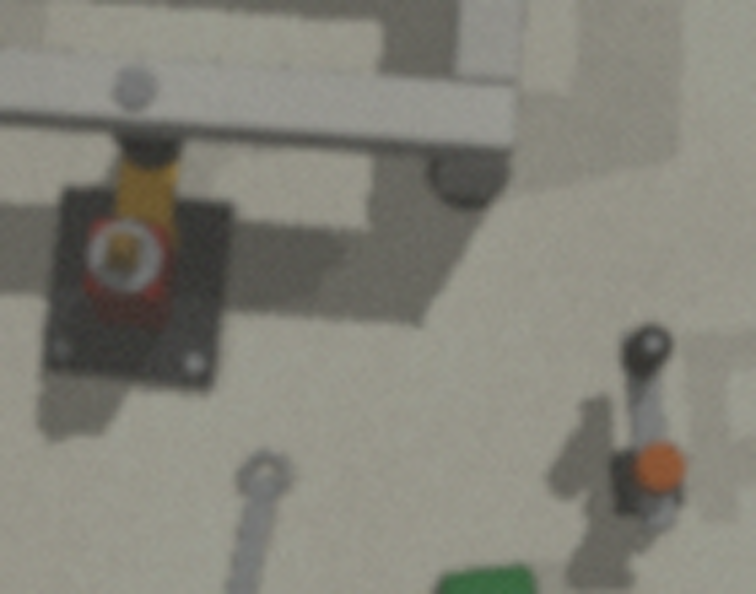

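View pics/c2.png

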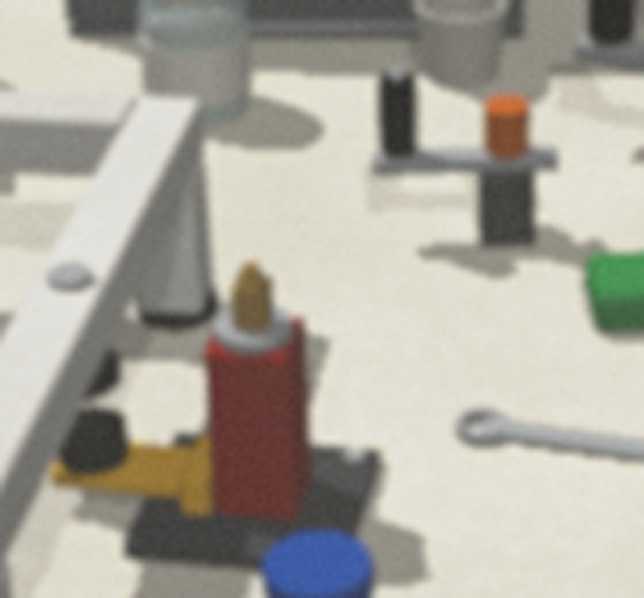

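The top crop shows the small crank (stub (660,467), handle (648,347)) with its arm nearly along world x. The jack's shaft (122,250) sits in the collar ring (125,257). The side crop shows the black pad on the yellow toe (95,440), the foot above it (105,370), and the brass shaft (250,300).

```bash
cat >> h.py <<'E'
def avg(n,k):
    s=snap(n); I=s['img'].astype(float)
    for _ in range(k-1): I+=eyes.snapshot(n)['img']
    s['img']=(I/k).round().astype(np.uint8); return s
def up(s,u0,u1,v0,v1,f): return cv2.resize(s['img'][v0:v1,u0:u1],None,fx=f,fy=f,interpolation=cv2.INTER_CUBIC)
def blobs(mask,u0,v0,f,mn):
    k,l,st,c=cv2.connectedComponentsWithStats(mask.astype(np.uint8)); r=[]
    for i in range(1,k):
        if st[i,4]>=mn: r.append(((c[i]+.5)/f-.5+[u0,v0],st[i,4]/f/f,(l==i)))
    return sorted(r,key=lambda a:-a[1])
E
python3 - <<'E'
from h import *
T=avg('top',8);S=avg('side',8);f=10
im=up(T,265,305,155,205,f); s2=up(S,225,300,195,275,f)
out=[]
for nm,s,(u0,u1,v0,v1) in(('top',T,(268,300,162,194)),('side',S,(258,294,200,236))):
    a=up(s,u0,u1,v0,v1,f);h=cv2.cvtColor(a,cv2.COLOR_RGB2HSV)
    m=(h[...,0]>12)&(h[...,0]<32)&(h[...,1]>75)
    for c,A,l in blobs(m,u0,v0,f,300):
        cn=max(cv2.findContours(l.astype(np.uint8),0,2)[0],key=cv2.contourArea);r=cv2.minAreaRect(cn);print(nm,'brass',c.round(2),A,r[1],r[2], 'bbox',(np.array(cv2.boundingRect(cn))/f+[u0,v0,0,0]))
    m=(h[...,1]<60)&(h[...,2]>125)
    out.append(cv2.resize(a,(400,400)))
    if nm=='top':
        g=(h[...,1]<70)&(h[...,2]>110); 
        for c,A,l in blobs(g,u0,v0,f,300)[:3]:
            cn=max(cv2.findContours(l.astype(np.uint8),0,2)[0],key=cv2.contourArea);cc,r=cv2.minEnclosingCircle(cn);uv=(np.array(cc)+.5)/f-.5+[u0,v0];print('collar',uv,r/f,plane(T,*uv,.12))
# crank
for nm,s,(u0,u1,v0,v1) in(('top',T,(368,396,184,230)),('side',S,(295,345,160,205))):
    a=up(s,u0,u1,v0,v1,f);h=cv2.cvtColor(a,cv2.COLOR_RGB2HSV)
    m=((h[...,0]<16)&(h[...,1]>120))
    for c,A,l in blobs(m,u0,v0,f,800): print(nm,'stub',c.round(2),A,plane(s,*c,.096 if nm=='top' else .082).round(4))
    m=h[...,2]<75
    for c,A,l in blobs(m,u0,v0,f,800): print(nm,'dark',c.round(2),A,plane(s,*c,.116).round(4))
cv2.imwrite('pics/c3.png',np.hstack(out)[:,:,::-1])
# jack base plate yaw
h=cv2.cvtColor(up(T,262,312,155,208,f),cv2.COLOR_RGB2HSV)
m=(h[...,2]<85)
print('stand tops');W=cloud(T);w=W[140:165,215:360].reshape(-1,3);w=w[(w[:,2]>.13)&(w[:,2]<.15)]
print(w.mean(0)); print('rail yaw normal',np.degrees(np.arctan(np.polyfit(w[:,1],w[:,0],1)[0])))
for p in([.57,.076,.155],[.57,.076,.12]): print(pix(T,p),pix(S,p))
E
```

```text
top brass [286.99 166.61] 107.47999999999999 (144.0, 121.0) 90.0 bbox [280.8 162.   12.2  14.5]
top brass [282.34 175.67] 22.130000000000003 (48.01200866699219, 52.92059326171875) 4.39870548248291 bbox [280.5 173.5   4.9   5.5]
collar [273.6 164.7] 6.820933532714844 [0.61241567 0.10723923 0.12      ]
collar [296.05 163.95] 4.161740493774414 [0.61393496 0.03562774 0.12      ]
collar [279.4 174.3] 3.5107078552246094 [0.58091035 0.08884583 0.12      ]
side brass [274.22 214.53] 82.39 (140.0, 73.0) 90.0 bbox [270.9 207.4   7.4  14.1]
top stub [381.62 216.22] 51.83 [ 0.445  -0.2356  0.096 ]
top dark [375.36 219.49] 44.31 [ 0.4324 -0.2126  0.116 ]
top dark [378.24 196.01] 34.14 [ 0.5073 -0.2242  0.116 ]
side stub [329.65 176.57] 91.11 [ 0.4478 -0.2348  0.082 ]
side dark [329.74 194.92] 129.01 [ 0.4444 -0.0568  0.116 ]
side dark [306.03 175.07] 90.84 [ 0.5137 -0.174   0.116 ]
stand tops
[0.66459361 0.04839549 0.13817423]
rail yaw normal 3.5517513007373434
[282.72943903 175.32175602] [275.7788589  206.40221928]
[283.45544735 177.6108644 ] [276.49399804 219.05297145]
```

View pics/c3.png

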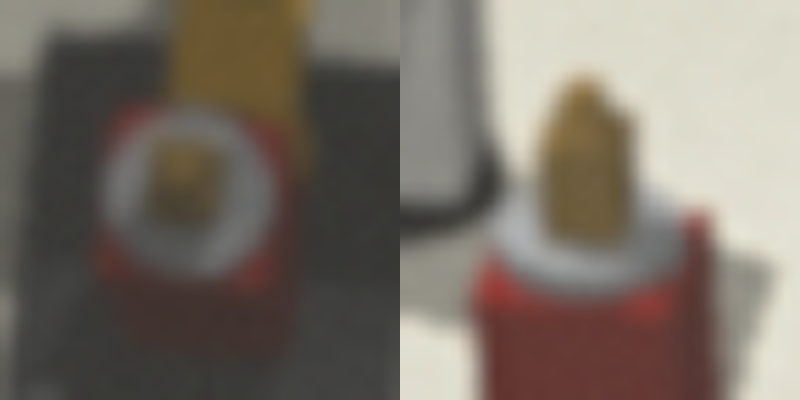

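The zoom shows the shaft in top view at roughly (186,183), squared nearly along the image axes (slightly clockwise). The collar centre is at (191,192). In the side view the shaft is near face-on at (586,180). So the shaft is near (0.573, 0.078) with yaw about -3°, and the crank is at (0.446, -0.2355) with yaw about 4.5°.

Request:
jog_arm(
  commands=[
    {"dx": 2, "dy": -1.25, "yaw": 0},
    {"dx": 5, "dy": -3.1, "yaw": 2},
    {"dx": 8.5, "dy": -5.3, "yaw": 4},
    {"dx": 12, "dy": -7.5, "yaw": 6},
    {"dx": 15.5, "dy": -9.7, "yaw": 8},
    {"dx": 19, "dy": -11.9, "yaw": 9},
    {"dx": 22.5, "dy": -14.1, "yaw": 10},
    {"dx": 26, "dy": -16.3, "yaw": 10.5},
  ],
  gripper=-1,
  grip_force=80,
)

```text
invalid input at $.commands[0]: expected keys dx, dy, dz, yaw
```

Request:
jog_arm(
  commands=[
    {"dx": 2, "dy": -1.25, "dz": 0, "yaw": 0},
    {"dx": 5, "dy": -3.1, "dz": 0, "yaw": 2},
    {"dx": 8.5, "dy": -5.3, "dz": 0, "yaw": 4},
    {"dx": 12, "dy": -7.5, "dz": 0, "yaw": 6},
    {"dx": 15.5, "dy": -9.7, "dz": 0, "yaw": 8},
    {"dx": 19, "dy": -11.9, "dz": 0, "yaw": 9},
    {"dx": 22.5, "dy": -14.1, "dz": 0, "yaw": 10},
    {"dx": 26, "dy": -16.3, "dz": 0, "yaw": 10.5},
  ],
  gripper=-1,
  grip_force=80,
)

```text
clock: 1.67
tcp_pos: [0.3588, -0.3291, 0.2316]
eef_rot: [0.999, 0.039, 0.0, 0.0]
contact_force: [1.2, -1.3, -0.2]
width: 0.0855
gripper_force: 0.0
```

Request:
jog_arm(
  commands=[
    {"dx": 2.4, "dy": -2.2, "dz": 0, "yaw": 0},
    {"dx": 5, "dy": -4.6, "dz": 0, "yaw": 0},
    {"dx": 7.5, "dy": -6.9, "dz": 0, "yaw": 0},
    {"dx": 9.0, "dy": -8.2, "dz": 0, "yaw": 0},
    {"dx": 9.5, "dy": -8.7, "dz": 2, "yaw": 0},
    {"dx": 9.5, "dy": -8.7, "dz": 5, "yaw": 0},
    {"dx": 9.5, "dy": -8.7, "dz": 8, "yaw": 0},
    {"dx": 9.5, "dy": -8.7, "dz": 9, "yaw": 0},
  ],
)

```text
clock: 2.33
tcp_pos: [0.4436, -0.2345, 0.1378]
eef_rot: [0.999, 0.04, -0.003, -0.002]
contact_force: [0.3, -0.0, -0.8]
width: 0.0856
gripper_force: 0.0
```

```bash
python3 - <<'E'
from h import *
T=snap('top');S=snap('side');print(sense()['tcp_pos'],sense()['eef_rot'])
a=cv2.resize(T['img'][170:260,330:430],(400,360));b=cv2.resize(S['img'][110:200,280:380],(400,360))
cv2.imwrite('pics/d1.png',np.hstack([a,b])[:,:,::-1])
E
```

```text
[ 0.44435426 -0.23558691  0.13957514] [ 0.99922522  0.03928229 -0.00193001 -0.0014611 ]
```

View pics/d1.png

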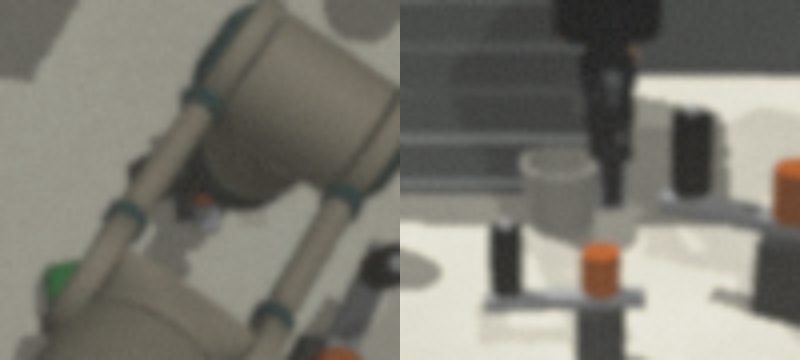

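The top view shows the stub at (203,205) mostly hidden by the arm. The side view shows the near fingertip at (612,200), slightly right of the stub (600,270), so the tool is probably a few mm short in x. I'll put numbers on that.

```bash
python3 - <<'E'
from h import *
S=snap('side');t=sense()['tcp_pos'];print(t)
for y in(-.235+.05,-.235+.06): print(pix(S,[t[0],y,.153]),pix(S,[.446,-.2355,.079]),pix(S,[.449,-.2355,.079]))
v0,v1,u0,u1=130,165,318,345
f=10;a=cv2.cvtColor(up(S,u0,u1,v0,v1,f),cv2.COLOR_RGB2GRAY)
for v in range(140,162,2):
    r=np.where(a[(v-v0)*f]<60)[0]; print(v,(r.min()/f+u0,r.max()/f+u0) if len(r) else None)
a=up(S,318,345,165,190,f);h=cv2.cvtColor(a,cv2.COLOR_RGB2HSV)
for c,A,l in blobs((h[...,0]<16)&(h[...,1]>120),318,165,f,800): print('stub',c)
E
```

```text
[ 0.44558573 -0.23657326  0.14125815]
[330.18207252 161.72137774] [330.24743767 177.3707742 ] [329.23757044 177.36164928]
[330.11983576 163.21139258] [330.24743767 177.3707742 ] [329.23757044 177.36164928]
140 (np.float64(325.6), np.float64(336.9))
142 (np.float64(326.2), np.float64(336.2))
144 (np.float64(327.6), np.float64(334.0))
146 (np.float64(327.5), np.float64(336.4))
148 (np.float64(328.5), np.float64(336.5))
150 (np.float64(330.3), np.float64(334.8))
152 (np.float64(330.6), np.float64(334.6))
154 (np.float64(330.9), np.float64(334.4))
156 (np.float64(331.1), np.float64(334.3))
158 (np.float64(331.0), np.float64(334.2))
160 None
stub [329.61711534 176.63098052]
```

Request:
jog_arm(
  commands=[
    {"dx": 0.3, "dy": 0, "dz": 1.5, "yaw": 0},
    {"dx": 0.3, "dy": 0, "dz": 3.5, "yaw": 0},
    {"dx": 0.3, "dy": 0, "dz": 5.5, "yaw": 0},
    {"dx": 0.3, "dy": 0, "dz": 7, "yaw": 0},
    {"dx": 0.3, "dy": 0, "dz": 7.8, "yaw": 0},
    {"dx": 0.3, "dy": 0, "dz": 7.8, "yaw": 0},
    {"dx": 0.3, "dy": 0, "dz": 7.8, "yaw": 0},
    {"dx": 0.3, "dy": 0, "dz": 7.8, "yaw": 0},
  ],
)

```text
clock: 3.15
tcp_pos: [0.4498, -0.2373, 0.0648]
eef_rot: [0.999, 0.039, 0.001, 0.001]
contact_force: [-0.2, 0.1, 0.6]
width: 0.0858
gripper_force: 0.0
```

Request:
jog_arm(
  commands=[
    {"dx": 0, "dy": 0, "dz": 0, "yaw": 0},
    {"dx": 0, "dy": 0, "dz": 0, "yaw": 0},
    {"dx": 0, "dy": 0, "dz": 0, "yaw": 0},
    {"dx": 0, "dy": 0, "dz": 0, "yaw": 0},
    {"dx": 0, "dy": 0, "dz": 0, "yaw": 0},
    {"dx": 0, "dy": 0, "dz": 0, "yaw": 0},
    {"dx": 0, "dy": 0, "dz": 0, "yaw": 0},
    {"dx": 0, "dy": 0, "dz": 0, "yaw": 0},
  ],
  gripper=1,
  grip_force=80,
)

```text
clock: 3.82
tcp_pos: [0.4489, -0.2366, 0.0638]
eef_rot: [0.999, 0.039, 0.0, 0.0]
contact_force: [-0.4, 0.2, 6.1]
width: 0.0281
gripper_force: 78.7
```

Request:
jog_arm(
  commands=[
    {"dx": 0, "dy": 0, "dz": -1, "yaw": 0},
    {"dx": 0, "dy": 0, "dz": -3, "yaw": 0},
    {"dx": 0, "dy": 0, "dz": -5.5, "yaw": 0},
    {"dx": 0, "dy": 0, "dz": -8.5, "yaw": 0},
    {"dx": 0, "dy": 0, "dz": -11.5, "yaw": 0},
    {"dx": 0, "dy": 0, "dz": -14.5, "yaw": 0},
    {"dx": 0, "dy": 0, "dz": -17, "yaw": 0},
    {"dx": 0, "dy": 0, "dz": -18, "yaw": 0},
  ],
)

```text
clock: 4.48
tcp_pos: [0.4497, -0.2369, 0.2468]
eef_rot: [0.999, 0.039, 0.002, 0.002]
contact_force: [0.9, -0.8, -2.9]
width: 0.0282
gripper_force: 79.4
```

```bash
python3 - <<'E'
from h import *
S=avg('side',4);T=snap('top');st=sense();print(st['tcp_pos'],st['contact_force'],st['wrist_torque'],st['width'])
print(pix(S,st['tcp_pos']),pix(T,st['tcp_pos']))
a=cv2.resize(S['img'][70:190,260:390],(430,400));b=cv2.resize(T['img'][150:260,320:420],(360,400))
cv2.imwrite('pics/d2.png',np.hstack([a,b])[:,:,::-1])
E
```

```text
[ 0.4474082  -0.23539132  0.24109225] [-1.04577504 -0.38235461 -4.24142382] [ 0.01273747  0.0609638  -0.0499317 ] 0.028072387615890617
[329.95982084 125.69109051] [388.4534104  209.20579143]
```

View pics/d2.png

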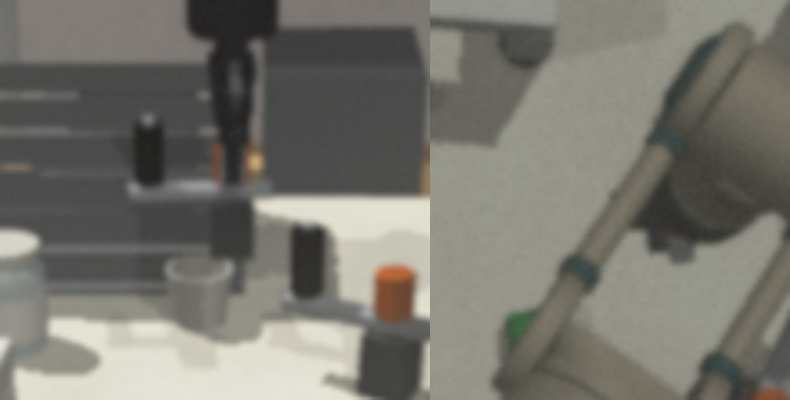

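The crank hangs level: arm along (130–270,187), hub at (231,230) and fingers at (233,160). The grip is on the hub axis. Now I'll carry it over the jack.

Request:
jog_arm(
  commands=[
    {"dx": 0.8, "dy": -1.5, "dz": 0, "yaw": 0},
    {"dx": 2.3, "dy": -4.7, "dz": 0, "yaw": 1},
    {"dx": 4, "dy": -8.2, "dz": 0, "yaw": 2},
    {"dx": 5.7, "dy": -11.7, "dz": 0, "yaw": 3},
    {"dx": 7.4, "dy": -15.2, "dz": 0, "yaw": 4},
    {"dx": 9.1, "dy": -18.7, "dz": 0, "yaw": 5},
    {"dx": 10.8, "dy": -22.2, "dz": 0, "yaw": 6},
    {"dx": 12.3, "dy": -25.2, "dz": 0, "yaw": 7},
  ],
)

```text
clock: 5.4
tcp_pos: [0.5508, 0.0273, 0.2407]
eef_rot: [1.0, -0.022, -0.002, -0.001]
contact_force: [-0.2, 0.4, -2.8]
width: 0.0282
gripper_force: 79.7
```

Request:
jog_arm(
  commands=[
    {"dx": 0.7, "dy": -2, "dz": 0, "yaw": 0.5},
    {"dx": 1.4, "dy": -4, "dz": 0, "yaw": 0.5},
    {"dx": 1.8, "dy": -5.1, "dz": 0, "yaw": 0.5},
    {"dx": 1.9, "dy": -5.4, "dz": 0, "yaw": 0.5},
    {"dx": 1.9, "dy": -5.4, "dz": 0.5, "yaw": 0.5},
    {"dx": 1.9, "dy": -5.4, "dz": 1, "yaw": 0.5},
    {"dx": 1.9, "dy": -5.4, "dz": 1, "yaw": 0.5},
    {"dx": 1.9, "dy": -5.4, "dz": 1, "yaw": 0.5},
  ],
)

```text
clock: 6.07
tcp_pos: [0.572, 0.0765, 0.2325]
eef_rot: [1.0, -0.027, -0.001, 0.0]
contact_force: [-0.9, 0.7, -3.2]
width: 0.0281
gripper_force: 79.8
```

```bash
python3 - <<'E'
from h import *
S=avg('side',4);T=avg('top',2);st=sense();print(st['tcp_pos'],st['contact_force'],st['width'])
a=cv2.resize(S['img'][130:270,210:340],(520,560));b=cv2.resize(T['img'][140:210,265:300],(280,560))
cv2.imwrite('pics/d3.png',np.hstack([a,b])[:,:,::-1])
f=10;a=cv2.cvtColor(up(S,250,300,175,245,f),cv2.COLOR_RGB2HSV)
for v in range(180,228,3):
    r=a[(v-175)*f]; d=np.where(r[:,2]<75)[0]; b=np.where((r[:,0]>10)&(r[:,0]<32)&(r[:,1]>90)&(r[:,2]>75))[0]
    print(v,*[(x.min()/f+249.5,x.max()/f+249.5) if len(x) else None for x in(d,b)])
E
```

```text
[0.57293132 0.07738269 0.2336493 ] [ 0.63084695 -0.16856557 -2.83496348] 0.027746373917301104
180 None None
183 None None
186 (np.float64(267.1), np.float64(281.5)) None
189 (np.float64(266.1), np.float64(281.7)) None
192 (np.float64(266.1), np.float64(281.7)) None
195 (np.float64(266.2), np.float64(281.9)) None
198 (np.float64(266.7), np.float64(281.9)) None
201 (np.float64(266.9), np.float64(281.0)) None
204 (np.float64(278.4), np.float64(279.6)) None
207 None None
210 None (np.float64(272.1), np.float64(275.6))
213 None (np.float64(270.7), np.float64(277.2))
216 (np.float64(264.3), np.float64(266.2)) (np.float64(271.0), np.float64(277.2))
219 (np.float64(250.9), np.float64(264.7)) (np.float64(271.2), np.float64(277.3))
222 None None
225 None None
```

View pics/d3.png

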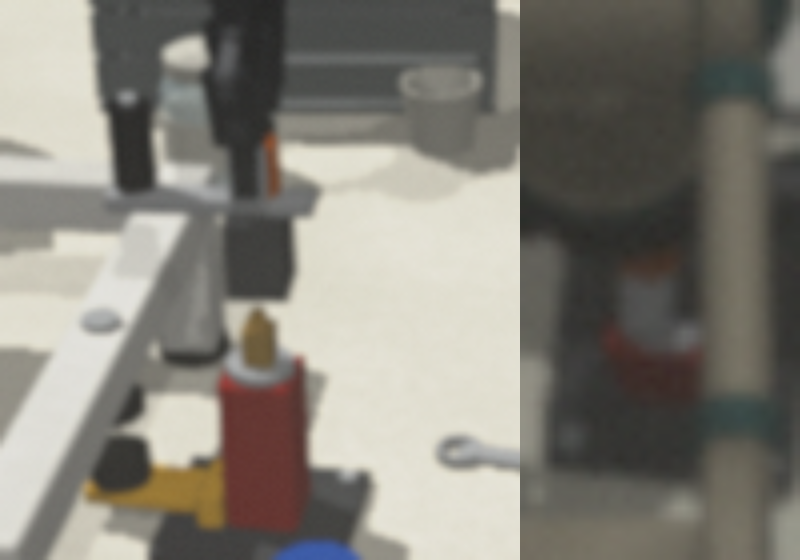

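Side view: the hub bottom (260,290) is centred over the shaft (260,340), with both at u≈274 px in the frame, so x is aligned. In the top view only the stub (648,262) and collar edge show. I'll lower it gently.

Request:
jog_arm(
  commands=[
    {"dx": 0, "dy": 0, "dz": 0.5, "yaw": 0},
    {"dx": 0, "dy": 0, "dz": 1, "yaw": 0},
    {"dx": 0, "dy": 0, "dz": 1.5, "yaw": 0},
    {"dx": 0, "dy": 0, "dz": 1.9, "yaw": 0},
    {"dx": 0, "dy": 0, "dz": 2.2, "yaw": 0},
    {"dx": 0, "dy": 0, "dz": 2.5, "yaw": 0},
    {"dx": 0, "dy": 0, "dz": 2.5, "yaw": 0},
    {"dx": 0, "dy": 0, "dz": 2.5, "yaw": 0},
  ],
)

```text
clock: 7.03
tcp_pos: [0.5731, 0.0777, 0.2083]
eef_rot: [1.0, -0.026, 0.0, 0.0]
contact_force: [-0.1, 0.7, -3.1]
width: 0.0281
gripper_force: 80.2
```

Request:
jog_arm(
  commands=[
    {"dx": 0, "dy": 0, "dz": 0.2, "yaw": 0},
    {"dx": 0, "dy": 0, "dz": 0.4, "yaw": 0},
    {"dx": 0, "dy": 0, "dz": 0.6, "yaw": 0},
    {"dx": 0, "dy": 0, "dz": 0.8, "yaw": 0},
    {"dx": 0, "dy": 0, "dz": 1.0, "yaw": 0},
    {"dx": 0, "dy": 0, "dz": 1.0, "yaw": 0},
    {"dx": 0, "dy": 0, "dz": 1.0, "yaw": 0},
    {"dx": 0, "dy": 0, "dz": 1.0, "yaw": 0},
  ],
)

```text
clock: 7.7
tcp_pos: [0.5735, 0.0783, 0.1981]
eef_rot: [1.0, -0.026, 0.001, -0.001]
contact_force: [3.4, 3.4, -3.8]
width: 0.0285
gripper_force: 79.7
```

Request:
jog_arm(
  commands=[
    {"dx": 0.04, "dy": -0.04, "dz": 0.2, "yaw": 0},
    {"dx": 0.05, "dy": -0.05, "dz": 0.5, "yaw": 0},
    {"dx": 0.05, "dy": -0.05, "dz": 0.8, "yaw": 0},
    {"dx": 0.05, "dy": -0.05, "dz": 1.0, "yaw": 0},
    {"dx": 0.05, "dy": -0.05, "dz": 1.2, "yaw": 0},
    {"dx": 0.05, "dy": -0.05, "dz": 1.4, "yaw": 0},
    {"dx": 0.05, "dy": -0.05, "dz": 1.5, "yaw": 0},
    {"dx": 0.05, "dy": -0.05, "dz": 1.5, "yaw": 0},
  ],
)

```text
clock: 8.37
tcp_pos: [0.5739, 0.0783, 0.1839]
eef_rot: [1.0, -0.026, 0.001, -0.0]
contact_force: [2.9, 2.7, 3.1]
width: 0.0283
gripper_force: 80.6
```

Request:
jog_arm(
  commands=[
    {"dx": 0.02, "dy": -0.02, "dz": 0.1, "yaw": 0},
    {"dx": 0.02, "dy": -0.02, "dz": 0.2, "yaw": 0},
    {"dx": 0.02, "dy": -0.02, "dz": 0.2, "yaw": 0},
    {"dx": 0.02, "dy": -0.02, "dz": 0.2, "yaw": 0},
    {"dx": 0.02, "dy": -0.02, "dz": 0.2, "yaw": 0},
    {"dx": 0.02, "dy": -0.02, "dz": 0.2, "yaw": 0},
    {"dx": 0.02, "dy": -0.02, "dz": 0.2, "yaw": 0},
    {"dx": 0.02, "dy": -0.02, "dz": 0.2, "yaw": 0},
  ],
)

```text
clock: 9.03
tcp_pos: [0.5742, 0.0782, 0.1838]
eef_rot: [1.0, -0.026, 0.002, 0.0]
contact_force: [1.0, 2.8, 11.2]
width: 0.0283
gripper_force: 81.6
```

Request:
jog_arm(
  commands=[
    {"dx": 0, "dy": 0, "dz": -0.3, "yaw": 0},
    {"dx": 0, "dy": 0, "dz": -0.3, "yaw": 0},
    {"dx": 0, "dy": 0, "dz": -0.3, "yaw": 0},
    {"dx": 0, "dy": 0, "dz": -0.3, "yaw": 0},
    {"dx": 0, "dy": 0, "dz": -0.3, "yaw": 0},
    {"dx": 0, "dy": 0, "dz": -0.3, "yaw": 0},
    {"dx": 0, "dy": 0, "dz": -2, "yaw": 0},
    {"dx": 0, "dy": 0, "dz": -4, "yaw": 0},
  ],
  gripper=-0.5,
)

```text
clock: 9.7
tcp_pos: [0.5721, 0.0782, 0.2197]
eef_rot: [1.0, -0.026, -0.003, 0.0]
contact_force: [0.1, -0.5, -0.5]
width: 0.0638
gripper_force: 0.0
```

Request:
jog_arm(
  commands=[
    {"dx": 0, "dy": 0, "dz": -2, "yaw": 0},
    {"dx": 0, "dy": 0, "dz": -3, "yaw": 0},
    {"dx": 2, "dy": 0, "dz": -3.5, "yaw": 0},
    {"dx": 4.5, "dy": 0, "dz": -3.5, "yaw": 0},
    {"dx": 6.5, "dy": 0, "dz": -3.5, "yaw": 0},
    {"dx": 7, "dy": 0, "dz": -3.5, "yaw": 0},
    {"dx": 7, "dy": 0, "dz": -3.5, "yaw": 0},
    {"dx": 7, "dy": 0, "dz": -3.5, "yaw": 0},
  ],
)

```text
clock: 10.37
tcp_pos: [0.6425, 0.0747, 0.2553]
eef_rot: [1.0, -0.026, -0.001, 0.0]
contact_force: [-0.3, 0.5, -0.2]
width: 0.0641
gripper_force: 0.0
```

```bash
python3 - <<'E'
from h import *
S=avg('side',4);T=avg('top',2);st=sense();print(st['tcp_pos'],st['contact_force'],st['width'],st['q'])
a=cv2.resize(S['img'][130:270,210:340],(520,560));b=cv2.resize(T['img'][140:210,265:300],(280,560))
cv2.imwrite('pics/d4.png',np.hstack([a,b])[:,:,::-1])
E
```

```text
[0.64279421 0.07484418 0.25668432] [ 0.10390831 -0.03222727  0.99745525] 0.06407713974270714 [ 8.51493479e-03  3.74365884e-01  1.29537570e+00 -8.77251799e-05
  1.47167502e+00  1.63149419e+00]
```

View pics/d4.png

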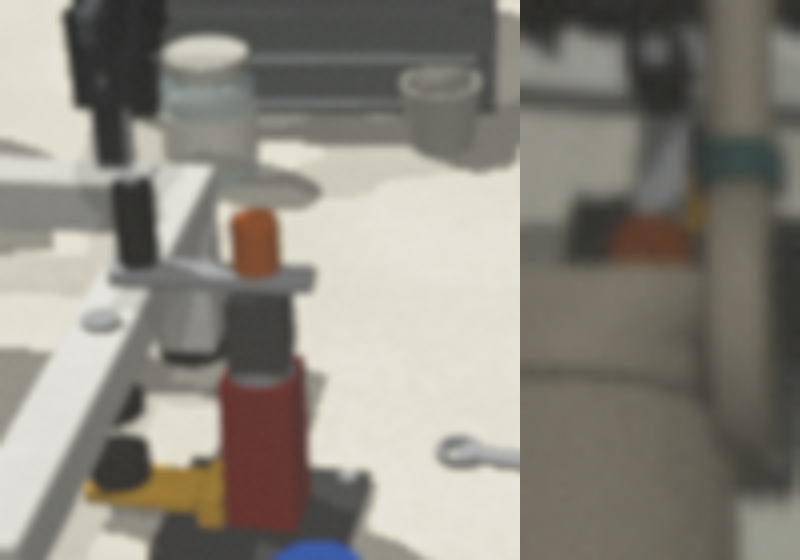

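The crank is seated on the collar: hub bottom flush at (262,375), stub at (255,245). The handle at (135,220) sits under the fingers, and the pad (120,460) is still well below the foot (128,400). Next I'll take the handle.

Request:
jog_arm(
  commands=[
    {"dx": 0, "dy": 0, "dz": 1.5, "yaw": 0},
    {"dx": 0, "dy": 0, "dz": 3, "yaw": 0},
    {"dx": 0, "dy": 0, "dz": 4.5, "yaw": 0},
    {"dx": 0, "dy": 0, "dz": 5.7, "yaw": 0},
    {"dx": 0, "dy": 0, "dz": 6.2, "yaw": 0},
    {"dx": 0, "dy": 0, "dz": 6.2, "yaw": 0},
    {"dx": 0, "dy": 0, "dz": 6.2, "yaw": 0},
    {"dx": 0, "dy": 0, "dz": 6.2, "yaw": 0},
  ],
)

```text
clock: 11.33
tcp_pos: [0.644, 0.0747, 0.1954]
eef_rot: [1.0, -0.026, 0.001, 0.0]
contact_force: [0.2, -0.3, 1.1]
width: 0.0644
gripper_force: 0.0
```

Request:
jog_arm(
  commands=[
    {"dx": 0, "dy": 0, "dz": 0, "yaw": 0},
    {"dx": 0, "dy": 0, "dz": 0, "yaw": 0},
    {"dx": 0, "dy": 0, "dz": 0, "yaw": 0},
    {"dx": 0, "dy": 0, "dz": 0, "yaw": 0},
    {"dx": 0, "dy": 0, "dz": 0, "yaw": 0},
    {"dx": 0, "dy": 0, "dz": 0, "yaw": 0},
    {"dx": 0, "dy": 0, "dz": 0, "yaw": 0},
    {"dx": 0, "dy": 0, "dz": 0, "yaw": 0},
  ],
  gripper=1,
  grip_force=50,
)

```text
clock: 12.0
tcp_pos: [0.644, 0.0747, 0.1948]
eef_rot: [1.0, -0.026, 0.001, 0.0]
contact_force: [0.0, -0.5, 3.8]
width: 0.0247
gripper_force: 48.9
```

```bash
python3 - <<'E'
from h import *
S=avg('side',12);st=sense();print(st['tcp_pos'],st['eef_rot'],st['contact_force'],st['width'])
# pad and foot: pad top / foot underside, dark columns
f=10;u0,v0=228,215;a=cv2.cvtColor(up(S,u0,258,v0,265,f),cv2.COLOR_RGB2GRAY)
for u in range(232,250,2): print(u,a[::10,(u-u0)*f].tolist())
print(a[::10].shape)
for z in(.046,.064,.086): print(z,pix(S,[.669,.072,z]),pix(S,[.669,.072+.02,z]))
E
```

```text
[0.64402351 0.07469327 0.19474529] [ 9.99656906e-01 -2.61821175e-02  7.52664668e-04  1.86104711e-05] [ 2.81600174 -0.4155097   4.84424941] 0.024651673724513767
232 [227, 226, 226, 225, 226, 226, 225, 224, 224, 224, 225, 225, 226, 223, 218, 207, 192, 176, 158, 141, 128, 119, 115, 112, 113, 113, 114, 114, 114, 115, 115, 114, 111, 109, 111, 126, 145, 151, 140, 130, 142, 171, 194, 201, 202, 202, 202, 201, 200, 201]
234 [227, 226, 226, 225, 225, 225, 225, 224, 225, 225, 221, 212, 197, 180, 161, 144, 129, 119, 115, 114, 114, 114, 114, 114, 114, 114, 115, 114, 112, 107, 97, 85, 71, 61, 59, 68, 86, 102, 106, 104, 121, 157, 190, 202, 202, 201, 201, 201, 201, 208]
236 [228, 227, 227, 226, 226, 224, 220, 213, 201, 184, 165, 147, 132, 121, 116, 113, 113, 114, 114, 114, 114, 114, 115, 115, 111, 104, 95, 85, 74, 64, 58, 54, 53, 53, 52, 52, 53, 63, 80, 96, 115, 148, 182, 199, 198, 186, 170, 171, 193, 215]
238 [228, 228, 225, 217, 203, 185, 166, 149, 134, 123, 117, 115, 114, 114, 115, 115, 115, 114, 113, 110, 102, 102, 115, 123, 103, 71, 58, 57, 56, 55, 54, 55, 54, 54, 55, 55, 54, 59, 78, 100, 113, 
[... 738 characters left out ...]
1, 163]
246 [114, 115, 118, 119, 117, 115, 117, 119, 121, 121, 120, 112, 100, 100, 113, 121, 120, 122, 139, 168, 192, 203, 207, 202, 175, 127, 86, 69, 65, 62, 57, 53, 52, 53, 54, 62, 81, 105, 121, 125, 121, 115, 113, 116, 125, 135, 142, 142, 139, 145]
248 [133, 145, 165, 172, 157, 134, 122, 121, 121, 120, 121, 120, 123, 144, 178, 199, 203, 202, 204, 208, 211, 216, 220, 224, 223, 211, 201, 194, 184, 173, 158, 134, 105, 92, 97, 107, 117, 123, 125, 125, 121, 115, 112, 117, 127, 137, 142, 138, 128, 116]
(50, 300)
0.046 [238.61310408 243.1288183 ] [237.18223063 247.66197217]
0.064 [237.9937973  237.06919508] [236.54390625 241.54883564]
0.086 [237.22490057 229.54590517] [235.75122187 233.95741668]
```

Request:
jog_arm(
  commands=[
    {"dx": -0.06, "dy": 0.91, "dz": 0, "yaw": 0},
    {"dx": -0.24, "dy": 1.81, "dz": 0, "yaw": 0},
    {"dx": -0.53, "dy": 2.68, "dz": 0, "yaw": 0},
    {"dx": -0.94, "dy": 3.5, "dz": 0, "yaw": 0},
    {"dx": -1.45, "dy": 4.26, "dz": 0, "yaw": 0},
    {"dx": -2.05, "dy": 4.95, "dz": 0, "yaw": 0},
    {"dx": -2.74, "dy": 5.55, "dz": 0, "yaw": 0},
    {"dx": -3.5, "dy": 6.06, "dz": 0, "yaw": 0},
  ],
)

```text
clock: 13.27
tcp_pos: [0.6083, 0.0174, 0.195]
eef_rot: [1.0, -0.026, 0.004, -0.002]
contact_force: [6.3, 3.5, 2.6]
width: 0.0248
gripper_force: 49.0
```

Request:
jog_arm(
  commands=[
    {"dx": -1.69, "dy": 0.7, "dz": 0, "yaw": 0},
    {"dx": -3.5, "dy": 0.94, "dz": 0, "yaw": 0},
    {"dx": -5.31, "dy": 0.7, "dz": 0, "yaw": 0},
    {"dx": -7, "dy": 0, "dz": 0, "yaw": 0},
    {"dx": -8.45, "dy": -1.11, "dz": 0, "yaw": 0},
    {"dx": -9.56, "dy": -2.56, "dz": 0, "yaw": 0},
    {"dx": -10.26, "dy": -4.25, "dz": 0, "yaw": 0},
    {"dx": -10.5, "dy": -6.06, "dz": 0, "yaw": 0},
  ],
)

```text
clock: 13.93
tcp_pos: [0.5038, 0.0793, 0.1947]
eef_rot: [1.0, -0.026, 0.001, 0.003]
contact_force: [4.1, -8.0, 1.5]
width: 0.025
gripper_force: 49.6
```

Request:
jog_arm(
  commands=[
    {"dx": 0.24, "dy": -1.81, "dz": 0, "yaw": 0},
    {"dx": 0.94, "dy": -3.5, "dz": 0, "yaw": 0},
    {"dx": 2.05, "dy": -4.95, "dz": 0, "yaw": 0},
    {"dx": 3.5, "dy": -6.06, "dz": 0, "yaw": 0},
    {"dx": 5.19, "dy": -6.76, "dz": 0, "yaw": 0},
    {"dx": 7, "dy": -7, "dz": 0, "yaw": 0},
    {"dx": 8.81, "dy": -6.76, "dz": 0, "yaw": 0},
    {"dx": 10.5, "dy": -6.06, "dz": 0, "yaw": 0},
  ],
)

```text
clock: 14.6
tcp_pos: [0.6086, 0.1407, 0.1947]
eef_rot: [1.0, -0.026, -0.004, -0.003]
contact_force: [-6.5, 6.2, 8.4]
width: 0.0247
gripper_force: 50.3
```

Request:
jog_arm(
  commands=[
    {"dx": 1.45, "dy": 1.11, "dz": 0, "yaw": 0},
    {"dx": 2.56, "dy": 2.56, "dz": 0, "yaw": 0},
    {"dx": 3.26, "dy": 4.25, "dz": 0, "yaw": 0},
    {"dx": 3.5, "dy": 6.06, "dz": 0, "yaw": 0},
    {"dx": 3.26, "dy": 7.87, "dz": 0, "yaw": 0},
    {"dx": 2.56, "dy": 9.56, "dz": 0, "yaw": 0},
    {"dx": 1.45, "dy": 11.01, "dz": 0, "yaw": 0},
    {"dx": 0, "dy": 12.12, "dz": 0, "yaw": 0},
  ],
)

```text
clock: 15.27
tcp_pos: [0.6084, 0.0173, 0.1949]
eef_rot: [1.0, -0.027, 0.004, -0.002]
contact_force: [5.4, 5.6, 3.2]
width: 0.0251
gripper_force: 50.0
```

```bash
cat > gap.py <<'E'
from h import *
S=avg('side',8);st=sense();print(st['clock'],st['tcp_pos'],st['contact_force'],st['wrist_torque'])
d=(st['tcp_pos']-[.574,.078,0])[:2];t=np.array([d[1],-d[0]])/np.linalg.norm(d)
print('R',np.linalg.norm(d),'cw angle',-np.degrees(np.arctan2(d[1],d[0]))-2.7,'Ftan',-t@st['contact_force'][:2],'Frad',d@st['contact_force'][:2]/np.linalg.norm(d))
f=10;u0,v0=228,215;a=cv2.cvtColor(up(S,u0,258,v0,265,f),cv2.COLOR_RGB2GRAY)
for u in range(236,250,2): print(u,a[100:380:10,(u-u0)*f].tolist())
E
python3 gap.py
```

```text
15.6667 [0.60526711 0.0155221  0.19463138] [-0.19604349 -1.65181073  7.11959874] [-0.1470277   0.22140011  0.03826549]
R 0.06986501302801246 cw angle 60.71429221674872 Ftan -0.9145598229551204 Frad 1.3894214839306085
236 [166, 148, 132, 122, 117, 114, 113, 114, 115, 115, 115, 115, 114, 111, 109, 103, 93, 83, 71, 62, 56, 54, 65, 85, 100, 125, 162, 193]
238 [117, 115, 116, 115, 115, 115, 115, 116, 115, 111, 105, 96, 85, 76, 67, 59, 56, 54, 54, 55, 55, 55, 62, 80, 99, 120, 151, 184]
240 [116, 116, 116, 117, 116, 111, 106, 97, 86, 73, 63, 57, 54, 53, 54, 55, 55, 55, 56, 55, 55, 55, 66, 89, 108, 123, 147, 181]
242 [114, 112, 105, 96, 85, 73, 64, 58, 54, 53, 53, 55, 56, 56, 56, 56, 56, 56, 55, 55, 54, 59, 80, 106, 118, 123, 147, 182]
244 [113, 95, 72, 57, 52, 49, 49, 50, 53, 56, 55, 52, 51, 53, 54, 54, 54, 55, 54, 53, 55, 68, 94, 116, 121, 121, 140, 174]
246 [121, 113, 102, 101, 113, 122, 122, 124, 133, 140, 128, 105, 89, 82, 79, 73, 64, 57, 56, 62, 77, 98, 116, 125, 123, 120, 133, 165]
248 [122, 120, 123, 145, 178, 199, 202, 203, 205, 208, 209, 206, 203, 203, 202, 188, 153, 118, 104, 108, 115, 122, 125, 126, 123, 120, 131, 160]
```

Request:
jog_arm(
  commands=[
    {"dx": -1.69, "dy": 0.7, "dz": 0, "yaw": 0},
    {"dx": -3.5, "dy": 0.94, "dz": 0, "yaw": 0},
    {"dx": -5.31, "dy": 0.7, "dz": 0, "yaw": 0},
    {"dx": -7, "dy": 0, "dz": 0, "yaw": 0},
    {"dx": -8.45, "dy": -1.11, "dz": 0, "yaw": 0},
    {"dx": -9.56, "dy": -2.56, "dz": 0, "yaw": 0},
    {"dx": -10.26, "dy": -4.25, "dz": 0, "yaw": 0},
    {"dx": -10.5, "dy": -6.06, "dz": 0, "yaw": 0},
  ],
)

```text
clock: 16.33
tcp_pos: [0.5039, 0.0796, 0.1947]
eef_rot: [1.0, -0.026, 0.001, 0.004]
contact_force: [2.5, -8.4, 3.0]
width: 0.0247
gripper_force: 50.1
```

Unchanged (8.4 against 8.0 N); carry on to 660°.

Request:
jog_arm(
  commands=[
    {"dx": 0.24, "dy": -1.81, "dz": 0, "yaw": 0},
    {"dx": 0.94, "dy": -3.5, "dz": 0, "yaw": 0},
    {"dx": 2.05, "dy": -4.95, "dz": 0, "yaw": 0},
    {"dx": 3.5, "dy": -6.06, "dz": 0, "yaw": 0},
    {"dx": 5.19, "dy": -6.76, "dz": 0, "yaw": 0},
    {"dx": 7, "dy": -7, "dz": 0, "yaw": 0},
    {"dx": 8.81, "dy": -6.76, "dz": 0, "yaw": 0},
    {"dx": 10.5, "dy": -6.06, "dz": 0, "yaw": 0},
  ],
)

```text
clock: 17.0
tcp_pos: [0.6089, 0.1407, 0.1945]
eef_rot: [1.0, -0.025, -0.004, -0.002]
contact_force: [-6.9, 5.4, 9.1]
width: 0.025
gripper_force: 50.7
```

Request:
jog_arm(
  commands=[
    {"dx": 1.45, "dy": 1.11, "dz": 0, "yaw": 0},
    {"dx": 2.56, "dy": 2.56, "dz": 0, "yaw": 0},
    {"dx": 3.26, "dy": 4.25, "dz": 0, "yaw": 0},
    {"dx": 3.5, "dy": 6.06, "dz": 0, "yaw": 0},
    {"dx": 3.26, "dy": 7.87, "dz": 0, "yaw": 0},
    {"dx": 2.56, "dy": 9.56, "dz": 0, "yaw": 0},
    {"dx": 1.45, "dy": 11.01, "dz": 0, "yaw": 0},
    {"dx": 0, "dy": 12.12, "dz": 0, "yaw": 0},
  ],
)

```text
clock: 17.67
tcp_pos: [0.609, 0.0176, 0.1949]
eef_rot: [1.0, -0.026, 0.004, -0.002]
contact_force: [5.1, 5.0, 3.7]
width: 0.0247
gripper_force: 50.4
```

```bash
python3 gap.py
```

```text
18.0667 [0.60555582 0.01569445 0.19461541] [-1.06558893 -2.71870318  7.36949896] [-0.10849082  0.17829126 -0.00125322]
R 0.0698409037891589 cw angle 60.439204116566394 Ftan -2.178995662935795 Frad 1.9439147707096613
236 [166, 147, 132, 123, 118, 115, 114, 114, 114, 115, 116, 116, 114, 111, 109, 104, 93, 86, 87, 96, 111, 146, 186, 205, 205, 204, 204, 204]
238 [117, 116, 115, 115, 116, 115, 115, 116, 114, 111, 105, 96, 85, 74, 65, 59, 55, 57, 71, 91, 111, 144, 184, 204, 205, 203, 202, 201]
240 [116, 117, 116, 116, 115, 111, 105, 97, 85, 74, 64, 57, 55, 55, 54, 54, 56, 65, 84, 103, 117, 142, 177, 199, 205, 203, 201, 204]
242 [115, 111, 105, 96, 85, 74, 64, 58, 53, 52, 53, 55, 56, 56, 56, 55, 56, 73, 98, 116, 121, 137, 168, 195, 203, 203, 202, 208]
244 [111, 95, 71, 57, 52, 49, 49, 50, 51, 51, 52, 53, 54, 54, 53, 54, 67, 92, 115, 123, 121, 133, 163, 193, 204, 204, 202, 202]
246 [121, 113, 102, 101, 114, 122, 117, 109, 99, 90, 84, 75, 67, 62, 64, 77, 100, 118, 126, 125, 121, 126, 152, 185, 202, 204, 201, 200]
248 [123, 120, 123, 144, 178, 199, 201, 197, 194, 193, 185, 162, 132, 112, 111, 117, 122, 125, 126, 125, 120, 124, 148, 182, 202, 203, 199, 199]
```

Request:
jog_arm(
  commands=[
    {"dx": -1.69, "dy": 0.7, "dz": 0, "yaw": 0},
    {"dx": -3.5, "dy": 0.94, "dz": 0, "yaw": 0},
    {"dx": -5.31, "dy": 0.7, "dz": 0, "yaw": 0},
    {"dx": -7, "dy": 0, "dz": 0, "yaw": 0},
    {"dx": -8.45, "dy": -1.11, "dz": 0, "yaw": 0},
    {"dx": -9.56, "dy": -2.56, "dz": 0, "yaw": 0},
    {"dx": -10.26, "dy": -4.25, "dz": 0, "yaw": 0},
    {"dx": -10.5, "dy": -6.06, "dz": 0, "yaw": 0},
  ],
)

```text
clock: 18.73
tcp_pos: [0.5041, 0.0769, 0.1948]
eef_rot: [1.0, -0.025, 0.001, 0.007]
contact_force: [0.8, -14.6, 5.8]
width: 0.025
gripper_force: 50.8
```

```bash
python3 gap.py | head -2
```

```text
19.1333 [0.50401026 0.07996181 0.19459801] [-1.34633772 -5.65803537  7.18749437] [-1.15918892 -0.03824698  0.00463052]
R 0.07001722796885182 cw angle -181.09442420544724 Ftan 5.6935369127748485 Frad 1.1872771189666822
```

Request:
jog_arm(
  commands=[
    {"dx": 0, "dy": 0, "dz": 0, "yaw": 0},
    {"dx": 0, "dy": 0, "dz": 0, "yaw": 0},
    {"dx": 0, "dy": 0, "dz": 0, "yaw": 0},
    {"dx": 0, "dy": 0, "dz": 0, "yaw": 0},
    {"dx": 0, "dy": 0, "dz": 0, "yaw": 0},
    {"dx": 0, "dy": 0, "dz": 0, "yaw": 0},
    {"dx": 0, "dy": 0, "dz": 0, "yaw": 0},
    {"dx": 0, "dy": 0, "dz": -1, "yaw": 0},
  ],
  gripper=-0.5,
)

```text
clock: 19.8
tcp_pos: [0.5022, 0.0821, 0.2028]
eef_rot: [1.0, -0.026, -0.002, 0.0]
contact_force: [0.0, -1.3, -1.3]
width: 0.0637
gripper_force: 0.4
```

Request:
jog_arm(
  commands=[
    {"dx": 0, "dy": 0, "dz": -1.5, "yaw": 0},
    {"dx": 0, "dy": 0, "dz": -3, "yaw": 0},
    {"dx": 0, "dy": 0, "dz": -5, "yaw": 0},
    {"dx": 0, "dy": 0, "dz": -7.5, "yaw": 0},
    {"dx": -1, "dy": 0, "dz": -10, "yaw": 0},
    {"dx": -4, "dy": 0, "dz": -10.5, "yaw": 0},
    {"dx": -7, "dy": 0, "dz": -10.5, "yaw": 0},
    {"dx": -8, "dy": 0, "dz": -10.5, "yaw": 0},
  ],
)

```text
clock: 20.47
tcp_pos: [0.4204, 0.0869, 0.3112]
eef_rot: [1.0, -0.026, 0.0, -0.001]
contact_force: [-0.3, -0.6, -0.9]
width: 0.0641
gripper_force: 0.0
```

```bash
python3 - <<'E'
from h import *
S=avg('side',8);T=avg('top',2);st=sense();print(st['clock'],st['tcp_pos'],st['contact_force'],st['width'])
a=cv2.resize(S['img'][160:270,210:310],(545,600),interpolation=cv2.INTER_CUBIC);b=cv2.resize(T['img'][130:230,262:304],(252,600))
cv2.imwrite('pics/d5.png',np.hstack([a,b])[:,:,::-1])
E
python3 gap.py|tail -7
```

```text
20.9667 [0.42450793 0.08619011 0.30884649] [-1.3959697   0.17105996 -1.12692525] 0.06430887309577231
236 [162, 143, 128, 119, 114, 111, 110, 110, 111, 111, 112, 112, 111, 108, 104, 101, 94, 91, 96, 113, 147, 183, 200, 201, 198, 197, 198, 198]
238 [114, 112, 111, 112, 112, 112, 112, 112, 111, 107, 101, 94, 82, 72, 64, 57, 58, 72, 90, 108, 141, 179, 199, 200, 197, 198, 196, 195]
240 [113, 112, 113, 113, 111, 107, 102, 94, 83, 72, 61, 56, 54, 54, 52, 52, 64, 86, 102, 113, 141, 178, 199, 200, 198, 197, 197, 198]
242 [112, 108, 101, 94, 82, 71, 63, 55, 53, 52, 52, 52, 53, 54, 52, 58, 80, 105, 116, 118, 138, 174, 196, 199, 198, 196, 196, 201]
244 [109, 92, 70, 55, 50, 48, 47, 49, 50, 51, 53, 53, 51, 51, 56, 71, 95, 114, 119, 117, 132, 163, 188, 198, 198, 197, 196, 200]
246 [117, 110, 98, 98, 111, 118, 114, 106, 97, 86, 72, 65, 65, 72, 87, 105, 118, 121, 119, 116, 125, 154, 184, 196, 199, 197, 196, 200]
248 [118, 116, 118, 140, 174, 193, 195, 191, 187, 178, 153, 124, 111, 113, 118, 121, 121, 122, 121, 116, 119, 144, 177, 195, 197, 195, 194, 199]
```

View pics/d5.png

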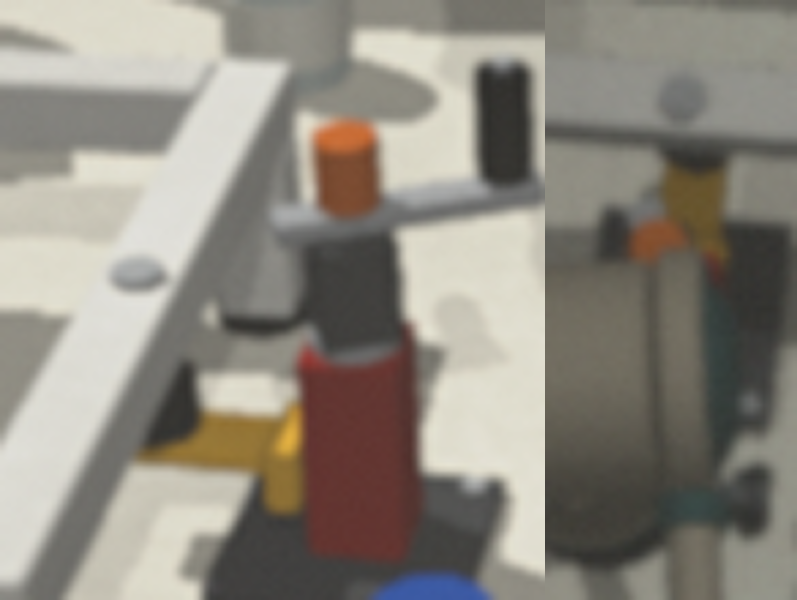

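The crank is seated on the collar (hub at (355,300)) and the pad touches the foot at (175,410). But the handle at (503,120) seems to have swung away from where I left it, so I'll measure its angle.

```bash
python3 - <<'E'
from h import *
S=snap('side');T=snap('top')
h=plane(S,301.8,171.4,.236);print('side handle top',h); print('top blob',plane(T,297.8,213,.236))
for p in([.504,.0817,.236],h): print(pix(S,p),pix(T,p))
W=cloud(S);print(np.nanmedian(W[174:186,299:305].reshape(-1,3),0), np.nanmedian(W[188:197,270:276].reshape(-1,3),0))
for n,p in(('arm',plane(S,210+300/5.45,160+215/5.45,.182)),): print(n,p)
st=plane(S,210+345/5.45-.5,160+137/5.45-.5,.216);d=h-st;print('stub top',st,'cw angle',-np.degrees(np.arctan2(d[1],d[0]))-2.7)
E
```

```text
side handle top [0.50780036 0.05210139 0.236     ]
top blob [0.44066201 0.02750954 0.236     ]
[302.60030665 177.04806708] [279.03804705 191.74012662]
[301.8 171.4] [289.17695725 190.32291648]
[0.50765553 0.06782383 0.22251298] [0.57294618 0.09525971 0.20436407]
arm [0.59197448 0.09139314 0.182     ]
stub top [0.5731987  0.08200987 0.216     ] cw angle 152.72406015672803
```

```bash
python3 - <<'E'
from h import *
a=avg('side',6)['img'].astype(int)
for _ in range(10): snap('side')
b=avg('side',6)['img'].astype(int)
d=np.abs(a-b)[160:270,210:320].max(-1);print('max change',d.max(),(d>25).sum())
if (d>25).sum()<5: print(workorder.hand_in())
E
```

```text
max change 5 0
the job is handed in; nothing more can be done
None
```

The job is handed in: the small crank is seated on the jack shaft and was wound clockwise about 2.5 turns until it stiffened, with the pad bearing on the foot at an estimated 160 N. On release the handle sprang back about 27°, then held still, with the arm clear.

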